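Clear the fit-up plate and hold the bar over it

ROBOT

A 6-joint arm with a two-finger parallel gripper is mounted at the origin on a cart in front of the work surface, level with it; the furniture and walls round the work are solid. World frame = base frame: x ahead of the robot, y to its left, z up, the work surface at z = 0. Lengths are in mm, angles in rad, forces in N, time in s.
With the tool pointing down it reaches from about 400 to 925 mm from the base axis. Payload 12.5 kg.
Tool frame: the origin (TCP) lies on the centre line of the jaws, within the pads' length; the fingertips stand 19 mm ahead of it and the grasp point (between the pads) is the TCP; z points along the fingers, y is the line along which they close (so a half turn about z gives the same grasp; the last joint's range is limited). The gripper opens to 95 mm and grips with 3 to 60 N. Pads are 20 mm wide; open, the fingers measure 119 mm over their backs; the gripper's body (75 mm by 180 mm) begins 59 mm behind the grasp point.
Start: joints at [-1.374, 0.491, 1.559, -0, 1.092, -0.106], TCP at [186.394, -596.575, 233.661] pointing down, gripper open.
Joint ranges: [-3.1, 3.1], [-0.84, 2.19], [0.05, 2.79], [-1.13, 4.28], [0.06, 2.93], [-2.69, 2.69]. Speed limits (rad/s): [2.22, 2.22, 2.79, 3.14, 3.14, 3.14].

INTERFACE

Orientations are given as a unit quaternion [w, x, y, z].
In Python, from rig import ctrl gives the robot as it stands.
- The arm moves only by the tool apply_moves, never from a script. Its argument "series" is a list of rows, each an object of numbers: "rx", "ry", "rz": the turn, a rotation vector about the tool's x, y, z scaled (see below); "tx", "ty", "tz": the shift along the tool's x, y, z scaled (see below); "hand": the closure, from -1 (fully open) to 1 (shut). In form: [{"rx": .., "ry": .., "rz": .., "tx": .., "ty": .., "tz": .., "hand": ..}, ...]. A call has 1 to 12 rows; each row is the pose to reach, as a shift and turn from the pose commanded when the call began, along the tool's axes at that moment, turning the shorter way round; what a row does not reach only later rows make up. The controller multiplies each number of a shift by 300 mm and each number of a turn by 180 degrees. A row lasts 1/8 s, in which the tool goes at most 62.5 mm and 10.7 degrees, less where a joint would pass 70% of its speed; a pose out of reach is approached as far as the arm can. A call with a number of a shift or a turn outside -1 to 1 is refused whole. A call with a gripper value outside its range is refused whole. The fingers move at their own pace and stop on an object; "grip_force" is the grip in N (left out, the last holds). Time passes only in rows, so rows that repeat a pose let the fingers close. It gives the time, the measured TCP pose, the force, the opening and the grip force at its end, in the units of the state.
- ctrl.sense(): the state, without advancing time (a new reading comes with each control period).
- ctrl.camera(name): name is "scene" or "top" or "wrist"; returns the picture (400x640x3 uint8, blue, green, red); there is no depth.
- ctrl.camera_info(name): a dict with "mtx" (3x3 intrinsics, pixels), "rvec" (rotation vector, rad) and "tvec" (3), from world to camera coordinates, as OpenCV has them. Camera axes: x right, y down, z forward; pixel columns grow to the right and rows downward; lengths in mm; the calibration is good to about 2 mm. A picture is of the moment at which its call begins: read the wrist's pose just before it. camera_info takes no time and is no camera call; for the wrist camera it gives the pose at the moment of the call.
- ctrl.finish_job(): hands the job in; it is judged then, once.
Trained networks look in the newest picture that a camera, given by its name, has taken for a name from the list of things; names that differ only in an ending like _2 or _b are one class to them, and where a whole thing is asked for, a point or a joint stands for the part that bears it (a point fixed in the world has none). Each returns a list of dicts, best first, with "confidence" (0 to 1); they miss things now and then, are a little off and sometimes report something else, mostly with a low value. They report only what shows in the picture. A call takes as long as a camera call.
- ctrl.spot_in(thing, camera): "at" ([row, column] in pixels, amid what is visible of it).
- ctrl.trace(thing, camera): "pixels" (400x640 bool, what is visible of it) and "at" ([row, column] in pixels, amid what is visible of it).
The state is a dict: "clock": time; "qpos": joint angles; "joint_vel": joint speeds; "effort": joint torques, N m; "ee_pos": TCP position; "orientation": TCP orientation; "contact_force": force on the tool from outside, world axes, zero at the start; "torque": the same for the moment, N m; "gripper_width": finger opening in mm; "grip_force": force on a finger pad.
Only numpy, scipy, OpenCV 4.12 (cv2) and the standard library are available. Lean on these libraries where they do the work, as an engineer would, in place of code of your own. Each camera call takes 0.05 s, during which the arm holds its last target. There are 200 camera calls.

TASK

With the hardwood block, sweep the three loose steel chips off the near edge of the fit-up plate (the edge toward the robot) onto the bench, keeping your fingers off the chips, and lay the block back flat on the bench. Then pick up the bright ground bar, carry it over the things in the way and finish still holding it level, about a centimetre above the plate, centred between the two end stops and in line with the scribed lines, so that shims can be slipped under it. The bar must never touch the plate or its stops, and everything else on the bench stays where it is.

Things in the scene. Friction and masses are not known exactly. Their poses are not given: they have to be found in the camera images.
- jig: Fit-up plate, fixed to the bench: dark steel, 100 (x) x 230 (y) x 20 mm; origin at the centre of its underside, on the bench. x points across it, away from the robot (near edge x = -50 mm, far edge +50); y runs lengthwise. At each end stands a steel end stop 60 (x) x 12 (y) mm, 30 mm above the plate's top, inner faces at y = +101.5 and -101.5 mm. Nothing else stands up from it.
- plate_top (a point): Centre of the plate's top face, 20 mm above the bench, same axes as the plate. Two thin scribed lines run lengthwise (y) at x = +12.5 and -12.5 mm and mark where the bar belongs; it is to be held centred above this point, its length along y.
- block: Hardwood block, grey-brown wood, 60 (x) x 120 (y) x 43 (z) mm, about 0.3 kg, loose on the bench in front of the plate; origin at the centre of its underside. It is the sweeping tool: held across its 60 mm width, its 120 mm long side is wide enough to take all three chips in one pass.
- bar: Bright ground steel bar, 24 (x) x 185 (y, its length) x 8 (z) mm, about 0.28 kg, lying flat on the bench in front of the plate, beside the block; origin at the centre of its underside. The block and the bar may have swapped places.
- chip1: One of three loose bright steel chips (clippings) on the plate, about 14 x 10 x 8 mm, 12 g; origin at the centre of its underside. At the start all three lie within x = -30 to +15 mm and y = -45 to +45 mm of the plate's centre.
- chip2: One of three loose bright steel chips (clippings) on the plate, about 14 x 10 x 8 mm, 12 g; origin at the centre of its underside. At the start all three lie within x = -30 to +15 mm and y = -45 to +45 mm of the plate's centre.
- chip3: One of three loose bright steel chips (clippings) on the plate, about 14 x 10 x 8 mm, 12 g; origin at the centre of its underside. At the start all three lie within x = -30 to +15 mm and y = -45 to +45 mm of the plate's centre.
- bolt: Bystander: rusty bolt standing upright on its head, 27 mm across, 65 mm tall, on the bench off the plate's near right corner; origin at its foot.
- nut: Bystander: rusty hexagon nut, 34 mm across, 24 mm tall, on the bench off the plate's near left corner; origin at the centre of its underside.
- tin: Bystander: yellow tin with scribers, 69 mm across, 128 mm tall, on the right, beside the toolbox; origin at the centre of its underside.
- can: Bystander: green oil can with a spout, 68 x 85 x 176 mm, behind the plate at the left; origin at the centre of its underside.
- clamp: Bystander: C-clamp lying flat, 108 x 118 x 13 mm, at the back right; origin near its middle, on the bench.
- press (a point): Point on the bench under the middle of the blue arbor press that stands fixed left of the work: foot 190 (world x) x 120 (y) mm, column 350 mm tall; its lever leans up and toward the robot and its left, to a black ball about 490 mm above the bench, 120 mm nearer the robot and 35 mm to the left of this point. Go round or well over it.

How it is judged (in metres and radians):
On the way:
1. the three chips are swept off the near edge onto the bench, while the bar still lies where it was (height (world z) of chip1 between -0.01 and 0.016 m and x of each of chip1, chip2, chip3 in the frame of jig below -0.05 m and height (world z) of chip2 between -0.01 and 0.016 m and height (world z) of chip3 between -0.01 and 0.016 m and distance of bar from where it was at the start of the episode below 0.02 m), for 0.1 s.
At the end, for the whole second after the job is handed in: Chips on the bench beyond the near edge; block flat on the bench (within 8 mm, 0.1 rad), let go, off the plate. Bar held still, touching nothing else, underside 2 to 20 mm above the plate, centre within 10 mm across and 9 mm lengthwise, in line and level within 0.09 rad (height (world z) of chip1 between -0.01 and 0.016 m and x of each of chip1, chip2, chip3 in the frame of jig below -0.05 m and height (world z) of chip2 between -0.01 and 0.016 m and height (world z) of chip3 between -0.01 and 0.016 m and height (world z) of block below 0.008 m and angle between block's own z axis and vertical below 0.1 rad and contact force between block and the fingers below 0.05 N and contact force between block and jig below 0.1 N and linear speed of each of block, bar below 0.02 m/s and contact force between bar and the fingers above 1 N and z of bar in the frame of plate_top between 0.002 and 0.02 m and x of bar in the frame of plate_top between -0.01 and 0.01 m and y of bar in the frame of plate_top between -0.009 and 0.009 m and angle between the y axis of bar and the y axis of jig, either way round below 0.09 rad and angle between bar's own z axis and vertical below 0.09 rad and contact force between bar and jig below 0.05 N and contact force between bar and block below 0.05 N); the arm keeps its last pose, push and grip.
It fails at once if the fingers push a chip (contact force between the fingers and chip1 above 0.5 N or contact force between the fingers and chip2 above 0.5 N or contact force between the fingers and chip3 above 0.5 N).
It fails at once if the bar touches the plate or its stops (contact force between bar and jig above 0.5 N).
It fails at once if a bystander is moved more than 20 mm or tipped over (distance of any of bolt, nut, tin, can, clamp from where it was at the start of the episode above 0.02 m or angle between any of bolt, nut, tin, can, clamp's own z axis and vertical above 0.4 rad).
It also fails if it takes over 66 s, if anything falls off the work surface, if the arm or the gripper's body presses on something with over 40 N, if the wrist force passes 120 N, or if a joint passes its speed limit or range.

## Working session

There is one attempt and no reset: what is moved stays moved. The work goes in short steps, Python scripts to look and compute and a tool call to move; the robot and the scene stay as the last step left them, time stands still between calls to the robot, and variables do not carry over. Pictures are saved under pics/ and viewed, at most 13 in all, crops included, and the job is handed in when it is done.

Besides the shell and the picture viewer there is one more tool, called after "Request:" as name(argument=value, ...), one argument or row to a line, values as JSON. apply_moves: Moves the arm, as the interface text tells. Its arguments: {"type":"object","properties":{"series":{"type":"array"},"grip_force":{"type":"number"}},"required":["series"]}

```bash
mkdir -p pics; cat > h.py <<'E'
import numpy as np, cv2
from scipy.spatial.transform import Rotation as R
from rig import ctrl
def ray(cam,px,z):
    i=ctrl.camera_info(cam); M=np.array(i["mtx"]);Rm=cv2.Rodrigues(np.array(i["rvec"],float))[0];t=np.array(i["tvec"],float).ravel()
    px=np.atleast_2d(px).astype(float)  # row,col
    d=(Rm.T@np.linalg.inv(M)@np.c_[px[:,1],px[:,0],np.ones(len(px))].T).T
    c=-Rm.T@t
    return c+d*((z-c[2])/d[:,2])[:,None]
def proj(cam,P):
    i=ctrl.camera_info(cam)
    return cv2.projectPoints(np.atleast_2d(P).astype(float),np.array(i["rvec"],float),np.array(i["tvec"],float),np.array(i["mtx"],float),None)[0][:,0]
def rect(cam,mask,z):
    cs=max(cv2.findContours(mask.astype(np.uint8),0,2)[0],key=cv2.contourArea)[:,0,::-1]
    w=ray(cam,cs,z)[:,:2].astype(np.float32)
    (c,s,a)=cv2.minAreaRect(w)
    if s[0]>s[1]: s=s[::-1]; a+=90   # a: direction of short side, deg
    a=(a+90)%180-90
    return np.round(c,1),np.round(s,1),round(a,2)
def state():
    s=ctrl.sense(); q=s["orientation"]
    m=R.from_quat([q[1],q[2],q[3],q[0]]).as_matrix()
    return s,m
def rel(p,m2):
    """scaled row from current pose to world p, rotation m2"""
    s,m=state(); d=m.T@(np.array(p)-s["ee_pos"])/300; r=R.from_matrix(m.T@m2).as_rotvec()/np.pi
    return np.round(d,4),np.round(r,4)
E
cat > a.py <<'E'
from h import *
s,m=state();print(s,m.round(3))
for c in ("top","scene"):
    cv2.imwrite(f"pics/{c}1.png",ctrl.camera(c))
    print(c,"cam",[np.round(ctrl.camera_info(c)[k],2).tolist() for k in("rvec","tvec")])
    for n,z in(("jig",20),("block",43),("bar",8),("chip1",28),("bolt",0),("nut",24),("tin",128),("can",100),("clamp",13)):
        for d in ctrl.trace(n,c)[:4 if n=="chip1" else 1]:
            print(n,round(d["confidence"],2),np.round(d["at"]),ray(c,d["at"],z).round(0)[0][:2],*(rect(c,d["pixels"],z)))
E
python3 a.py
```

```text
{'clock': 0.0, 'qpos': array([-1.37359813e+00,  4.91573356e-01,  1.55943775e+00,  1.99144200e-06,
        1.09169082e+00, -1.05610679e-01]), 'joint_vel': array([-0.00067715,  0.00111261, -0.0011626 ,  0.000893  ,  0.00065261,
       -0.00082824]), 'effort': array([-8.60015080e-04, -6.12648368e+01, -2.58179516e+01,  6.91810017e-02,
        4.81974764e-02, -1.21988423e-04]), 'ee_pos': array([ 186.35002574, -596.34770551,  233.05719155]), 'orientation': array([-5.54096646e-04,  9.88560143e-01,  1.50826177e-01, -2.45076389e-05]), 'contact_force': array([-0.27349026,  0.34865056,  0.4436979 ]), 'torque': array([-2.24431583e-05,  8.45894731e-02, -2.25379920e-03]), 'grip_force': 0.0, 'gripper_width': 94.64382255257057} [[ 0.955  0.298 -0.   ]
 [ 0.298 -0.955  0.001]
 [ 0.    -0.001 -1.   ]]
top cam [[2.19, -2.18, 0.08], [1.51, 549.61, 1158.62]]
block 0.91 [236. 308.] [453.  43.] [448.6  50.6] [ 57.  116.9] -13.74
bar 0.68 [242. 377.] [ 438. -142.] [ 437.6 -155.1] [ 23.2 184. ] 4.94
bolt 0.51 [214. 340.] [515. -42.] [522.7 -42.3] [21.8 21.9] -89.92
can 0.96 [161. 224.] [644. 254.] [645.8 261.2] [67.3 78.6] -61.29
clamp 0.8 [164. 420.] [ 650. -259.] [ 661.8 -273.2] [ 94.3 115.8] 12.96
scene cam [[0.98, -2.33, 1.2], [390.34, 249.8, 893.35]]
jig 0.67 [200. 299.] [614.   8.] [617.9  14.4] [127.2 225.3] 3.54
block 0.68 [238. 335.] [431.  73.] [432.8  69.8] [ 94.2 141.8] -12.89
bar 0.65 [201. 298.] [626.   3.] [6.293e+02 2.000e-01] [126.5 227.6] 5.16
chip1 0.42 [155. 354.] [ 662. -246.] [ 661.7 -241.1] [ 36.9 113.9] 39.55
bolt 0.77 [205. 341.] [547. -72.] [555.5 -73.7] [ 24.6 110.5] 42.88
tin 0.64 [164. 370.] [ 492. -103.] [ 498.8 -122.4] [ 60.6 224.6] 37.34
can 0.83 [234. 196.] [582. 317.] [615.1 300.5] [ 59.9 211.2] 64.03
clamp 0.7 [160. 356.] [ 656. -250.] [ 681.4 -266.5] [ 38.1 117.6] 37.88
```

```bash
python3 -c "
import cv2
a=cv2.imread('pics/top1.png')[130:290,190:470];cv2.imwrite('pics/t1c.png',cv2.resize(a,(784,448),interpolation=2))"
```

```text
(no output)
```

View pics/t1c.png

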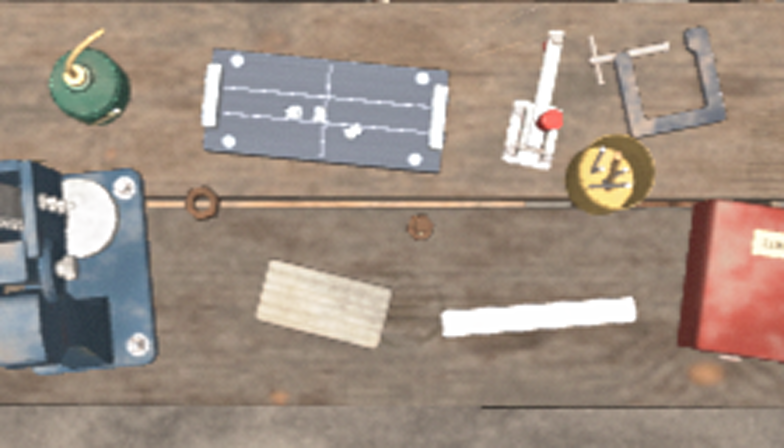

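View pics/scene1.png

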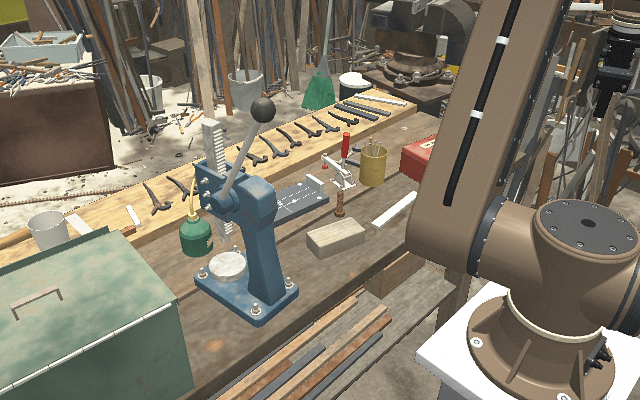

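```bash
cat > b.py <<'E'
from h import *
cr=np.array([(213,48),(448,70),(441,172),(204,152)])[:,::-1]/2.8+[130,190]
w=ray("top",cr,20)[:,:2];print("corners TL TR BR BL",w.round(0).tolist())
c=w.mean(0);y=w[0]+w[3]-w[1]-w[2];print("centre",c,"yaw",np.degrees(np.arctan2(y[1],y[0]))-90, "size",np.linalg.norm(y)/2)
ch=np.array([(293,113),(319,114),(352,130)])[:,::-1]/2.8+[130,190]
print("chips",ray("top",ch,26)[:,:2].round(0).tolist())
print("toggle",ray("top",np.array([[120,550],[150,530],[40,555]])/2.8+[130,190],0)[:,:2].round().tolist())
print("row0",ray("top",[[130,340],[276,340]],0)[:,:2].round())
yaw=0
m2=np.c_[[0,1,0],[1,0,0],[0,0,-1]].T  # tool x=+Y world? placeholder
for nm,ty in(("closing +x",np.array([1,0,0.])),("closing -x",np.array([-1,0,0.]))):
    z=np.array([0,0,-1.]);M=np.c_[np.cross(ty,z),ty,z]
    for p in((430,-250,330),(520,0,330)): print(nm,p,*map(list,rel(p,M)))
i=ctrl.camera_info("wrist");Rm=cv2.Rodrigues(np.array(i["rvec"],float))[0];s,m=state()
print("wristcam in tool",m.T@(-Rm.T@np.ravel(i["tvec"])-s["ee_pos"]),(m.T@Rm.T).round(2),i["mtx"])
E
python3 b.py
```

```text
corners TL TR BR BL [[694.0, 159.0], [674.0, -68.0], [574.0, -62.0], [593.0, 167.0]]
centre [633.83279319  48.94165764] yaw -4.9043417336743005 size 228.78926069360378
chips [[630.0, 81.0], [629.0, 56.0], [614.0, 24.0]]
toggle [[628.0, -170.0], [598.0, -150.0], [708.0, -175.0]]
row0 [[747. -42.]
 [347. -42.]]
closing +x (430, -250, 330) [np.float64(1.1195), np.float64(-0.8605), np.float64(-0.3211)] [np.float64(0.0), np.float64(0.0), np.float64(-0.4036)]
closing +x (520, 0, 330) [np.float64(1.6544), np.float64(-1.5665), np.float64(-0.3212)] [np.float64(0.0), np.float64(0.0), np.float64(-0.4036)]
closing -x (430, -250, 330) [np.float64(1.1195), np.float64(-0.8605), np.float64(-0.3211)] [np.float64(0.0), np.float64(-0.0), np.float64(0.5964)]
closing -x (520, 0, 330) [np.float64(1.6544), np.float64(-1.5665), np.float64(-0.3212)] [np.float64(0.0), np.float64(-0.0), np.float64(0.5964)]
wristcam in tool [  78.4804218     0.51504096 -150.89339927] [[ 0.   -0.96 -0.28]
 [ 1.    0.    0.  ]
 [-0.   -0.28  0.96]] [[324.41787314   0.         317.01976535]
 [  0.         324.41787314 196.96184139]
 [  0.           0.           1.        ]]
```

Request:
apply_moves(
  series=[
    {"tz": -0.2,"hand": -1},
    {"tz": -0.32,"rz": -0.05,"hand": -1},
    {"tx": 1,"ty": -0.78,"tz": -0.32,"rz": -0.4036,"hand": -1},
    {"tx": 1,"ty": -0.78,"tz": -0.32,"rz": -0.4036,"hand": -1},
    {"tx": 1,"ty": -0.78,"tz": -0.32,"rz": -0.4036,"hand": -1},
    {"tx": 1,"ty": -0.78,"tz": -0.32,"rz": -0.4036,"hand": -1},
    {"tx": 1,"ty": -0.78,"tz": -0.32,"rz": -0.4036,"hand": -1},
    {"tx": 1,"ty": -0.78,"tz": -0.32,"rz": -0.4036,"hand": -1},
    {"tx": 1,"ty": -0.78,"tz": -0.32,"rz": -0.4036,"hand": -1},
    {"tx": 1,"ty": -0.78,"tz": -0.32,"rz": -0.4036,"hand": -1},
  ],
)

```text
invalid input at $.series[0]: expected keys rx, ry, rz, tx, ty, tz, hand
```

```bash
cat >> h.py <<'E'
def R2(yaw):  # tool down, closing axis at yaw deg in the world
    a=np.radians(yaw);ty=np.array([np.cos(a),np.sin(a),0]);z=np.array([0,0,-1.])
    return np.c_[np.cross(ty,z),ty,z]
def go(*poses):
    s,m=state();print("t",round(s["clock"],2),"at",s["ee_pos"].round(1),"q",s["qpos"].round(2),"w",round(s["gripper_width"],1),"gf",round(s["grip_force"],1),"F",np.round(s["contact_force"],1))
    for x,y,z,yaw in poses: d,r=rel((x,y,z),R2(yaw)); print((x,y,z,yaw),d.tolist(),r.tolist())
E
python3 -c "
from h import *
go((540,-10,330,0))"
```

```text
t 1.0 at [ 186.4 -596.6  233.7] q [-1.37  0.49  1.56  0.    1.09 -0.11] w 95.0 gf 0.0 F [ 0.8 -0.8 -0.5]
(540, -10, 330, 0) [1.7081, -1.5148, -0.3212] [0.0, 0.0, -0.4036]
```

Request:
apply_moves(
  series=[
    {"rx": 0,"ry": 0,"rz": 0,"tx": 0,"ty": 0,"tz": -0.2,"hand": -1},
    {"rx": 0,"ry": 0,"rz": -0.05,"tx": 0.1,"ty": -0.08,"tz": -0.32,"hand": -1},
    {"rx": 0,"ry": 0,"rz": -0.4036,"tx": 1,"ty": -0.78,"tz": -0.32,"hand": -1},
    {"rx": 0,"ry": 0,"rz": -0.4036,"tx": 1,"ty": -0.78,"tz": -0.32,"hand": -1},
    {"rx": 0,"ry": 0,"rz": -0.4036,"tx": 1,"ty": -0.78,"tz": -0.32,"hand": -1},
    {"rx": 0,"ry": 0,"rz": -0.4036,"tx": 1,"ty": -0.78,"tz": -0.32,"hand": -1},
    {"rx": 0,"ry": 0,"rz": -0.4036,"tx": 1,"ty": -0.78,"tz": -0.32,"hand": -1},
    {"rx": 0,"ry": 0,"rz": -0.4036,"tx": 1,"ty": -0.78,"tz": -0.32,"hand": -1},
    {"rx": 0,"ry": 0,"rz": -0.4036,"tx": 1,"ty": -0.78,"tz": -0.32,"hand": -1},
  ],
)

```text
clock: 2.12
ee_pos: [403.8, -282.3, 329.9]
orientation: [0.0, 0.706, 0.708, 0.0]
contact_force: [-1.1, -0.2, 0.3]
gripper_width: 95.1
grip_force: 0.0
```

```bash
python3 -c "
from h import *
go((540,-10,330,0))"
```

```text
t 2.12 at [ 403.8 -282.3  329.9] q [-0.74  0.21  1.73  0.    1.2  -0.75] w 95.1 gf 0.0 F [-1.1 -0.2  0.3]
(540, -10, 330, 0) [0.9063, 0.4572, -0.0005] [0.0001, 0.0001, 0.0011]
```

Request:
apply_moves(
  series=[
    {"rx": 0,"ry": 0,"rz": 0,"tx": 0.97,"ty": 0.45,"tz": 0,"hand": -1},
    {"rx": 0,"ry": 0,"rz": 0,"tx": 0.97,"ty": 0.45,"tz": 0,"hand": -1},
    {"rx": 0,"ry": 0,"rz": 0,"tx": 0.97,"ty": 0.45,"tz": 0,"hand": -1},
    {"rx": 0,"ry": 0,"rz": 0,"tx": 0.97,"ty": 0.45,"tz": 0,"hand": -1},
    {"rx": 0,"ry": 0,"rz": 0,"tx": 0.97,"ty": 0.45,"tz": 0,"hand": -1},
    {"rx": 0,"ry": 0,"rz": 0,"tx": 0.97,"ty": 0.45,"tz": 0,"hand": -1},
    {"rx": 0,"ry": 0,"rz": 0,"tx": 0.97,"ty": 0.45,"tz": 0,"hand": -1},
    {"rx": 0,"ry": 0,"rz": 0,"tx": 0.97,"ty": 0.45,"tz": 0,"hand": -1},
  ],
)

```text
clock: 3.12
ee_pos: [537.7, 5.6, 329.7]
orientation: [0.0, 0.708, 0.706, -0.0]
contact_force: [0.2, -0.8, 0.4]
gripper_width: 95.1
grip_force: 0.0
```

```bash
cat > c.py <<'E'
from h import *
go()
cv2.imwrite("pics/w1.png",ctrl.camera("wrist"))
for n,z in(("jig",20),("block",43),("bar",8),("chip1",28),("bolt",65),("nut",24)):
    for d in ctrl.trace(n,"wrist")[:4 if n=="chip1" else 1]:
        print(n,round(d["confidence"],2),np.round(d["at"]),ray("wrist",d["at"],z).round(0)[0][:2],*(rect("wrist",d["pixels"],z)))
E
python3 c.py
```

```text
t 3.12 at [537.7   5.6 329.7] q [-0.11  0.28  1.64 -0.    1.23 -0.11] w 95.1 gf 0.0 F [ 0.2 -0.8  0.4]
jig 0.59 [115. 385.] [633.  67.] [635.9  50.7] [102.3 241.8] -4.89
block 0.69 [125. 250.] [451.  56.] [453.3  52.1] [ 62.6 118.3] -13.87
bar 0.7 [243. 254.] [ 439. -129.] [ 439.1 -131.2] [ 25.9 144.1] 4.93
chip1 0.43 [102. 385.] [629.  86.] [633.1  82.8] [ 9.4 13.1] 3.26
bolt 0.7 [192. 305.] [522. -29.] [526.5 -28.7] [21.2 34.4] -0.07
nut 0.67 [ 31. 322.] [544. 172.] [545.8 169.5] [29.9 32.8] -37.54
```

View pics/w1.png

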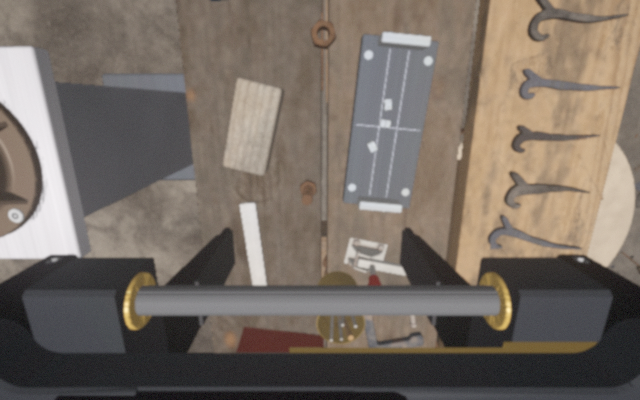

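```bash
python3 -c "
from h import *
go((451,51,110,-13.8),(451,51,36,-13.8))
print(ray('wrist',[[90,478],[150,463]],0),ray('top',np.array([[165,155],[350,155],[5,300]])/2.8+[130,190],0))
cr=np.array([(365,33),(437,40),(413,212),(345,205)])[:,::-1];w=ray('wrist',cr,20)[:,:2];print(w.round(),w.mean(0))
g=ctrl.camera('top');cv2.imwrite('pics/top2.png',g)
"
```

```text
t 3.48 at [537.9   6.8 329.7] q [-0.11  0.28  1.63 -0.    1.23 -0.11] w 95.5 gf 0.0 F [ 0.5 -0.9 -0.7]
(451, 51, 110, -13.8) [0.1472, -0.2899, 0.7323] [0.0001, 0.0, 0.0764]
(451, 51, 36, -13.8) [0.1472, -0.29, 0.979] [0.0001, 0.0, 0.0764]
[[765.40129498 102.02688211   0.        ]
 [754.87704227  17.551615     0.        ]] [[582.20429062 217.05081266   0.        ]
 [402.40991587 213.96542975   0.        ]
 [741.64407676  76.51831508   0.        ]]
[[600. 171.]
 [694. 163.]
 [683. -73.]
 [580. -61.]] [639.34179807  50.01571077]
```

Request:
apply_moves(
  series=[
    {"rx": 0,"ry": 0,"rz": 0.0764,"tx": 0.147,"ty": -0.29,"tz": 0.3,"hand": -1},
    {"rx": 0,"ry": 0,"rz": 0.0764,"tx": 0.147,"ty": -0.29,"tz": 0.5,"hand": -1},
    {"rx": 0,"ry": 0,"rz": 0.0764,"tx": 0.147,"ty": -0.29,"tz": 0.7,"hand": -1},
    {"rx": 0,"ry": 0,"rz": 0.0764,"tx": 0.147,"ty": -0.29,"tz": 0.73,"hand": -1},
    {"rx": 0,"ry": 0,"rz": 0.0764,"tx": 0.147,"ty": -0.29,"tz": 0.73,"hand": -1},
    {"rx": 0,"ry": 0,"rz": 0.0764,"tx": 0.147,"ty": -0.29,"tz": 0.73,"hand": -1},
  ],
)

```text
clock: 4.28
ee_pos: [452.3, 51.2, 112.2]
orientation: [0.001, 0.787, 0.617, 0.001]
contact_force: [0.4, -0.2, 0.5]
gripper_width: 94.8
grip_force: 0.0
```

```bash
cat > d.py <<'E'
from h import *
go((451,51,36,-13.8))
cv2.imwrite("pics/w2.png",ctrl.camera("wrist"))
for d in ctrl.trace("block","wrist")[:1]: print(round(d["confidence"],2),d["at"],rect("wrist",d["pixels"],43))
E
python3 d.py
```

```text
t 4.28 at [452.3  51.2 112.2] q [-0.03  0.44  2.09 -0.    0.61  0.21] w 94.8 gf 0.0 F [ 0.4 -0.2  0.5]
(451, 51, 36, -13.8) [-0.0017, -0.0046, 0.254] [0.0006, -0.0001, 0.0002]
0.66 [203.9, 311.0] (array([451.2,  54.9]), array([ 58.7, 117.5]), -13.88)
```

View pics/w2.png

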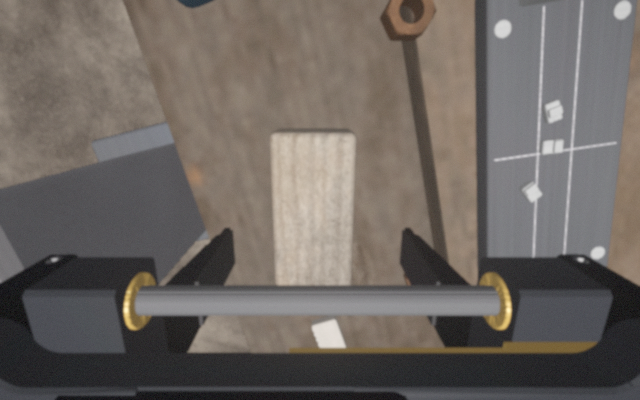

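Request:
apply_moves(
  series=[
    {"rx": 0,"ry": 0,"rz": 0,"tx": 0,"ty": -0.004,"tz": 0.15,"hand": -1},
    {"rx": 0,"ry": 0,"rz": 0,"tx": 0,"ty": -0.004,"tz": 0.25,"hand": -1},
    {"rx": 0,"ry": 0,"rz": 0,"tx": 0,"ty": -0.004,"tz": 0.25,"hand": -1},
    {"rx": 0,"ry": 0,"rz": 0,"tx": 0,"ty": -0.004,"tz": 0.25,"hand": 1},
    {"rx": 0,"ry": 0,"rz": 0,"tx": 0,"ty": -0.004,"tz": 0.25,"hand": 1},
    {"rx": 0,"ry": 0,"rz": 0,"tx": 0,"ty": -0.004,"tz": 0.25,"hand": 1},
    {"rx": 0,"ry": 0,"rz": 0,"tx": 0,"ty": -0.004,"tz": 0.25,"hand": 1},
    {"rx": 0,"ry": 0,"rz": 0,"tx": 0,"ty": -0.004,"tz": 0.25,"hand": 1},
    {"rx": 0,"ry": 0,"rz": 0,"tx": 0,"ty": -0.004,"tz": 0.25,"hand": 1},
  ],
  grip_force=40,
)

```text
clock: 5.5
ee_pos: [449.9, 51.6, 36.0]
orientation: [0.0, 0.787, 0.617, 0.0]
contact_force: [-1.9, -0.5, 7.0]
gripper_width: 60.4
grip_force: 40.0
```

```bash
python3 -c "
from h import *
go((451,51,150,-13.8),(683,49,150,-4.9))"
```

```text
t 5.5 at [449.9  51.6  36. ] q [-0.03  0.59  2.15 -0.    0.4   0.21] w 60.4 gf 40.0 F [-1.9 -0.5  7. ]
(451, 51, 150, -13.8) [-0.0011, 0.0042, -0.38] [0.0001, -0.0, 0.0002]
(683, 49, 150, -4.9) [0.1764, 0.757, -0.3797] [0.0001, 0.0, -0.0492]
```

Request:
apply_moves(
  series=[
    {"rx": 0,"ry": 0,"rz": 0,"tx": 0,"ty": 0,"tz": -0.2,"hand": 1},
    {"rx": 0,"ry": 0,"rz": 0,"tx": 0,"ty": 0,"tz": -0.38,"hand": 1},
    {"rx": 0,"ry": 0,"rz": -0.049,"tx": 0.05,"ty": 0.2,"tz": -0.38,"hand": 1},
    {"rx": 0,"ry": 0,"rz": -0.049,"tx": 0.1,"ty": 0.4,"tz": -0.38,"hand": 1},
    {"rx": 0,"ry": 0,"rz": -0.049,"tx": 0.15,"ty": 0.6,"tz": -0.38,"hand": 1},
    {"rx": 0,"ry": 0,"rz": -0.049,"tx": 0.1764,"ty": 0.757,"tz": -0.38,"hand": 1},
    {"rx": 0,"ry": 0,"rz": -0.049,"tx": 0.1764,"ty": 0.757,"tz": -0.38,"hand": 1},
    {"rx": 0,"ry": 0,"rz": -0.049,"tx": 0.1764,"ty": 0.757,"tz": -0.38,"hand": 1},
  ],
)

```text
clock: 6.5
ee_pos: [682.0, 49.1, 148.7]
orientation: [-0.001, 0.737, 0.676, -0.001]
contact_force: [-0.9, -0.2, -2.8]
gripper_width: 59.8
grip_force: 40.0
```

```bash
cat > e.py <<'E'
from h import *
go((683,49,75,-4.9),(683,49,57.5,-4.9))
cv2.imwrite("pics/w3.png",ctrl.camera("wrist"))
for d in ctrl.trace("chip1","wrist")[:4]: print(round(d["confidence"],2),d["at"],rect("wrist",d["pixels"],26))
E
python3 e.py
```

```text
t 6.5 at [682.   49.1 148.7] q [-0.02  0.66  1.49 -0.    1.    0.06] w 59.8 gf 40.0 F [-0.9 -0.2 -2.8]
(683, 49, 75, -4.9) [0.0001, 0.004, 0.2456] [-0.0007, 0.0001, -0.0002]
(683, 49, 57.5, -4.9) [0.0001, 0.0042, 0.3039] [-0.0007, 0.0001, -0.0002]
0.74 [227.6, 244.0] (array([616. ,  26.1]), array([12. , 14.3]), 29.35)
```

View pics/w3.png

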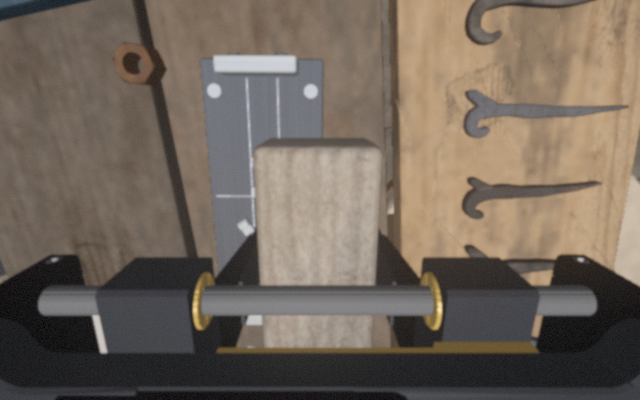

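Request:
apply_moves(
  series=[
    {"rx": 0,"ry": 0,"rz": 0,"tx": 0,"ty": 0.004,"tz": 0.15,"hand": 1},
    {"rx": 0,"ry": 0,"rz": 0,"tx": 0,"ty": 0.004,"tz": 0.25,"hand": 1},
    {"rx": 0,"ry": 0,"rz": 0,"tx": 0,"ty": 0.004,"tz": 0.28,"hand": 1},
    {"rx": 0,"ry": 0,"rz": 0,"tx": 0,"ty": 0.004,"tz": 0.3,"hand": 1},
    {"rx": 0,"ry": 0,"rz": 0,"tx": 0,"ty": 0.004,"tz": 0.3,"hand": 1},
    {"rx": 0,"ry": 0,"rz": 0,"tx": 0,"ty": 0.004,"tz": 0.3,"hand": 1},
  ],
)

```text
clock: 7.35
ee_pos: [684.6, 48.9, 60.7]
orientation: [0.001, 0.737, 0.676, 0.001]
contact_force: [-0.0, -0.7, -2.2]
gripper_width: 60.0
grip_force: 40.0
```

```bash
python3 -c "
from h import *
go((683,49,57.5,-4.9))"
```

```text
t 7.35 at [684.6  48.9  60.7] q [-0.02  0.76  1.54 -0.    0.84  0.06] w 60.0 gf 40.0 F [-0.  -0.7 -2.2]
(683, 49, 57.5, -4.9) [-0.0001, -0.0053, 0.0107] [0.0005, 0.0, -0.0002]
```

Request:
apply_moves(
  series=[
    {"rx": 0,"ry": 0,"rz": 0,"tx": 0,"ty": 0,"tz": 0.0085,"hand": 1},
    {"rx": 0,"ry": 0,"rz": 0,"tx": 0,"ty": 0,"tz": 0.0085,"hand": 1},
    {"rx": 0,"ry": 0,"rz": 0,"tx": 0,"ty": -0.025,"tz": 0.0085,"hand": 1},
    {"rx": 0,"ry": 0,"rz": 0,"tx": 0,"ty": -0.05,"tz": 0.0085,"hand": 1},
    {"rx": 0,"ry": 0,"rz": 0,"tx": 0,"ty": -0.075,"tz": 0.0085,"hand": 1},
    {"rx": 0,"ry": 0,"rz": 0,"tx": 0,"ty": -0.1,"tz": 0.0085,"hand": 1},
    {"rx": 0,"ry": 0,"rz": 0,"tx": 0,"ty": -0.125,"tz": 0.0085,"hand": 1},
    {"rx": 0,"ry": 0,"rz": 0,"tx": 0,"ty": -0.15,"tz": 0.0085,"hand": 1},
  ],
)

```text
clock: 8.35
ee_pos: [638.9, 52.8, 57.1]
orientation: [0.0, 0.737, 0.676, 0.0]
contact_force: [0.6, -0.4, -2.3]
gripper_width: 59.8
grip_force: 40.0
```

Request:
apply_moves(
  series=[
    {"rx": 0,"ry": 0,"rz": 0,"tx": 0,"ty": -0.025,"tz": 0,"hand": 1},
    {"rx": 0,"ry": 0,"rz": 0,"tx": 0,"ty": -0.05,"tz": 0,"hand": 1},
    {"rx": 0,"ry": 0,"rz": 0,"tx": 0,"ty": -0.075,"tz": 0,"hand": 1},
    {"rx": 0,"ry": 0,"rz": 0,"tx": 0,"ty": -0.1,"tz": 0,"hand": 1},
    {"rx": 0,"ry": 0,"rz": 0,"tx": 0,"ty": -0.125,"tz": 0,"hand": 1},
    {"rx": 0,"ry": 0,"rz": 0,"tx": 0,"ty": -0.15,"tz": 0,"hand": 1},
    {"rx": 0,"ry": 0,"rz": 0,"tx": 0,"ty": -0.165,"tz": 0,"hand": 1},
    {"rx": 0,"ry": 0,"rz": 0,"tx": 0,"ty": -0.165,"tz": 0,"hand": 1},
  ],
)

```text
clock: 9.35
ee_pos: [589.9, 57.1, 57.2]
orientation: [0.0, 0.737, 0.676, 0.0]
contact_force: [-0.1, 0.3, -2.8]
gripper_width: 60.2
grip_force: 40.0
```

```bash
cat > e.py <<'E'
from h import *
go((590,57,150,-4.9),(450,51,150,-13.8))
cv2.imwrite("pics/w4.png",ctrl.camera("wrist"))
for d in ctrl.trace("chip1","wrist")[:4]: print(round(d["confidence"],2),d["at"],rect("wrist",d["pixels"],4))
E
python3 e.py
```

```text
t 9.35 at [589.9  57.1  57.2] q [-0.01  0.67  1.79 -0.    0.68  0.07] w 60.2 gf 40.0 F [-0.1  0.3 -2.8]
(590, 57, 150, -4.9) [-0.0003, 0.0004, -0.3095] [0.0, 0.0, -0.0002]
(450, 51, 150, -13.8) [-0.0603, -0.4628, -0.3095] [0.0, 0.0, 0.0493]
```

View pics/w4.png

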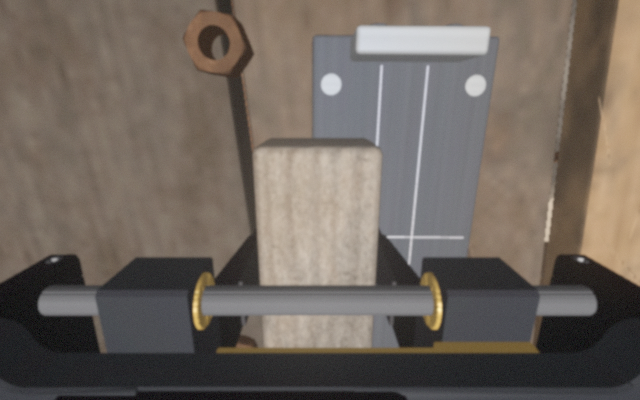

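Request:
apply_moves(
  series=[
    {"rx": 0,"ry": 0,"rz": 0,"tx": 0,"ty": 0,"tz": -0.1,"hand": 1},
    {"rx": 0,"ry": 0,"rz": 0,"tx": 0,"ty": 0.1,"tz": -0.3,"hand": 1},
    {"rx": 0,"ry": 0,"rz": 0,"tx": 0,"ty": 0.3,"tz": -0.45,"hand": 1},
    {"rx": 0,"ry": 0,"rz": 0,"tx": 0,"ty": 0.33,"tz": -0.6,"hand": 1},
    {"rx": 0,"ry": 0,"rz": 0,"tx": 0,"ty": 0.33,"tz": -0.6,"hand": 1},
  ],
)

```text
clock: 10.07
ee_pos: [691.1, 48.3, 241.2]
orientation: [0.003, 0.737, 0.676, 0.003]
contact_force: [-0.6, 0.1, -2.8]
gripper_width: 60.0
grip_force: 40.0
```

```bash
cat > e.py <<'E'
from h import *
go((450,51,150,-13.8))
w=ctrl.camera("wrist")
for d in ctrl.trace("chip1","wrist")[:4]: print(round(d["confidence"],2),d["at"],rect("wrist",d["pixels"],8))
t=ctrl.camera("top")
cv2.imwrite("pics/w5.png",np.hstack([w[:260,100:420],cv2.resize(t[150:280,240:400],(320,260))]))
for d in ctrl.trace("chip1","top")[:4]: print(round(d["confidence"],2),d["at"],rect("top",d["pixels"],8))
E
python3 e.py
```

```text
t 10.07 at [691.1  48.3 241.2] q [-0.03  0.58  1.37 -0.    1.18  0.06] w 60.0 gf 40.0 F [-0.6  0.1 -2.8]
(450, 51, 150, -13.8) [-0.0604, -0.804, 0.2976] [0.0025, -0.0003, 0.0492]
0.52 [168.6, 214.2] (array([567.1,  63.2]), array([ 8.4, 12.5]), 85.1)
0.48 [189.4, 222.3] (array([574. ,  35.6]), array([ 6. , 11.5]), -9.37)
```

View pics/w5.png

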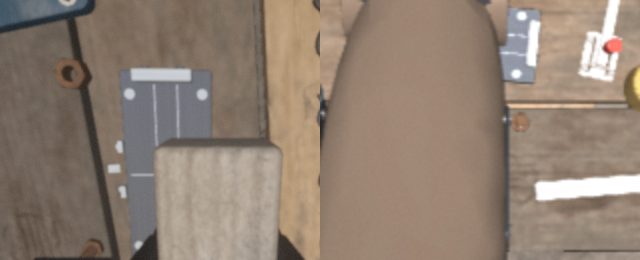

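Request:
apply_moves(
  series=[
    {"rx": 0,"ry": 0,"rz": 0.0492,"tx": -0.02,"ty": -0.2,"tz": 0,"hand": 1},
    {"rx": 0,"ry": 0,"rz": 0.0492,"tx": -0.04,"ty": -0.4,"tz": 0,"hand": 1},
    {"rx": 0,"ry": 0,"rz": 0.0492,"tx": -0.06,"ty": -0.6,"tz": 0.05,"hand": 1},
    {"rx": 0,"ry": 0,"rz": 0.0492,"tx": -0.06,"ty": -0.804,"tz": 0.2,"hand": 1},
    {"rx": 0,"ry": 0,"rz": 0.0492,"tx": -0.06,"ty": -0.804,"tz": 0.4,"hand": 1},
    {"rx": 0,"ry": 0,"rz": 0.0492,"tx": -0.06,"ty": -0.804,"tz": 0.5,"hand": 1},
    {"rx": 0,"ry": 0,"rz": 0.0492,"tx": -0.06,"ty": -0.804,"tz": 0.6,"hand": 1},
    {"rx": 0,"ry": 0,"rz": 0.0492,"tx": -0.06,"ty": -0.804,"tz": 0.62,"hand": 1},
    {"rx": 0,"ry": 0,"rz": 0.0492,"tx": -0.06,"ty": -0.804,"tz": 0.62,"hand": 1},
    {"rx": 0,"ry": 0,"rz": 0.0492,"tx": -0.06,"ty": -0.804,"tz": 0.62,"hand": 1},
  ],
)

```text
clock: 11.52
ee_pos: [447.2, 51.3, 52.0]
orientation: [0.001, 0.787, 0.617, 0.001]
contact_force: [0.0, 0.0, -3.4]
gripper_width: 59.8
grip_force: 40.0
```

```bash
python3 -c "
from h import *
go((450,51,36.5,-13.8))"
```

```text
t 11.53 at [447.2  51.3  52. ] q [-0.03  0.56  2.15 -0.    0.44  0.21] w 59.8 gf 40.0 F [ 0.   0.  -3.4]
(450, 51, 36.5, -13.8) [0.0011, 0.0094, 0.0515] [0.0005, -0.0001, 0.0001]
```

Request:
apply_moves(
  series=[
    {"rx": 0,"ry": 0,"rz": 0,"tx": 0,"ty": 0,"tz": 0.03,"hand": 1},
    {"rx": 0,"ry": 0,"rz": 0,"tx": 0,"ty": 0,"tz": 0.045,"hand": 1},
    {"rx": 0,"ry": 0,"rz": 0,"tx": 0,"ty": 0,"tz": 0.05,"hand": 1},
    {"rx": 0,"ry": 0,"rz": 0,"tx": 0,"ty": 0,"tz": 0.05,"hand": 1},
  ],
)

```text
clock: 12.02
ee_pos: [446.8, 51.3, 36.0]
orientation: [0.0, 0.787, 0.617, -0.0]
contact_force: [-0.2, -0.5, -2.4]
gripper_width: 60.0
grip_force: 40.0
```

Request:
apply_moves(
  series=[
    {"rx": 0,"ry": 0,"rz": 0,"tx": 0,"ty": 0,"tz": 0,"hand": -1},
    {"rx": 0,"ry": 0,"rz": 0,"tx": 0,"ty": 0,"tz": 0,"hand": -1},
    {"rx": 0,"ry": 0,"rz": 0,"tx": 0,"ty": 0,"tz": 0,"hand": -1},
    {"rx": 0,"ry": 0,"rz": 0,"tx": 0,"ty": 0,"tz": 0,"hand": -1},
    {"rx": 0,"ry": 0,"rz": 0,"tx": 0,"ty": 0,"tz": -0.2,"hand": -1},
    {"rx": 0,"ry": 0,"rz": 0,"tx": 0,"ty": 0,"tz": -0.4,"hand": -1},
    {"rx": 0,"ry": 0,"rz": 0,"tx": 0,"ty": 0,"tz": -0.6,"hand": -1},
    {"rx": 0,"ry": 0,"rz": 0,"tx": 0,"ty": 0,"tz": -0.6,"hand": -1},
  ],
)

```text
clock: 13.02
ee_pos: [448.1, 51.4, 219.9]
orientation: [0.003, 0.787, 0.617, 0.003]
contact_force: [0.9, -0.4, -0.0]
gripper_width: 95.3
grip_force: 0.0
```

```bash
cat > e.py <<'E'
from h import *
go((600,30,300,-4.9),(438,-155,216,5))
w=ctrl.camera("wrist");cv2.imwrite("pics/w6.png",w)
for n,z in(("block",43),("bar",8),("chip1",8),("jig",20)):
  for d in ctrl.trace(n,"wrist")[:4]: print(n,round(d["confidence"],2),d["at"],rect("wrist",d["pixels"],z))
E
python3 e.py
```

```text
t 13.03 at [448.1  51.4 219.9] q [-0.03  0.26  1.99 -0.    0.89  0.21] w 95.3 gf 0.0 F [ 0.9 -0.4 -0. ]
(600, 30, 300, -4.9) [0.0518, 0.5107, -0.263] [0.0025, -0.0003, -0.0493]
(438, -155, 216, 5) [-0.6762, 0.131, 0.013] [0.0025, -0.0001, -0.1043]
bar 0.97 [317.0, 340.0] (array([ 436.6, -159.8]), array([23.1, 54.8]), 3.81)
bar 0.66 [338.7, 433.4] (array([ 541. , -198.7]), array([19.4, 33.3]), 13.95)
chip1 0.69 [163.7, 427.2] (array([570. ,  34.8]), array([10.2, 16.8]), 1.07)
chip1 0.5 [138.8, 416.4] (array([563.6,  63.5]), array([10. , 14.2]), 80.93)
jig 0.57 [122.4, 483.7] (array([625.3,  48.3]), array([103.6, 243.8]), -5.27)
```

Request:
apply_moves(
  series=[
    {"rx": 0,"ry": 0,"rz": -0.05,"tx": -0.04,"ty": 0.2,"tz": -0.03,"hand": -1},
    {"rx": 0,"ry": 0,"rz": -0.05,"tx": -0.08,"ty": 0.4,"tz": -0.03,"hand": -1},
    {"rx": 0,"ry": 0,"rz": -0.05,"tx": -0.12,"ty": 0.6,"tz": -0.03,"hand": -1},
    {"rx": 0,"ry": 0,"rz": -0.05,"tx": -0.12,"ty": 0.665,"tz": -0.03,"hand": -1},
    {"rx": 0,"ry": 0,"rz": -0.05,"tx": -0.12,"ty": 0.665,"tz": -0.03,"hand": -1},
    {"rx": 0,"ry": 0,"rz": -0.05,"tx": -0.12,"ty": 0.665,"tz": -0.03,"hand": -1},
    {"rx": 0,"ry": 0,"rz": -0.05,"tx": -0.12,"ty": 0.665,"tz": -0.03,"hand": -1},
  ],
)

```text
clock: 14.15
ee_pos: [631.2, -30.7, 225.1]
orientation: [-0.0, 0.736, 0.677, -0.0]
contact_force: [0.3, 0.2, 0.6]
gripper_width: 95.0
grip_force: 0.0
```

```bash
cat > e.py <<'E'
from h import *
go()
w=ctrl.camera("wrist");cv2.imwrite("pics/w7.png",w)
for n,z in(("block",43),("chip1",8),("jig",20)):
  for d in ctrl.trace(n,"wrist")[:4]: print(n,round(d["confidence"],2),d["at"],rect("wrist",d["pixels"],z))
E
python3 e.py
```

```text
t 14.15 at [631.2 -30.7 225.1] q [-0.15  0.51  1.55 -0.    1.08 -0.07] w 95.0 gf 0.0 F [0.3 0.2 0.6]
block 0.74 [111.1, 131.6] (array([457.7,  49. ]), array([ 73.6, 118.4]), -13.76)
chip1 0.65 [123.1, 264.7] (array([577.5,  32.3]), array([ 8.3, 13.2]), 4.47)
chip1 0.56 [94.2, 254.7] (array([571.4,  61. ]), array([ 9.1, 13. ]), 81.88)
chip1 0.51 [66.2, 258.2] (array([582.5,  87. ]), array([ 8.5, 13.9]), -7.29)
jig 0.66 [96.7, 315.5] (array([635.9,  35.7]), array([100.1, 215.4]), -5.29)
```

View pics/w7.png

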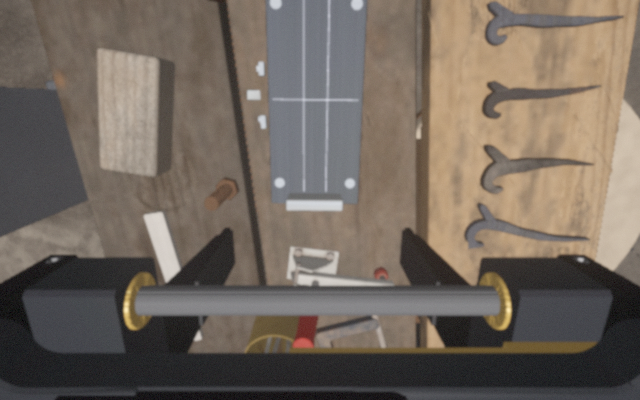

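```bash
cat > f.py <<'E'
from h import *
g=cv2.cvtColor(cv2.imread("pics/w7.png"),6).astype(float)
th=g-cv2.medianBlur(g.astype(np.uint8),15)
def col(r,c0,c1):
    s=np.clip(th[r,c0:c1],8,None)-8; return (s*np.arange(c0,c1)).sum()/s.sum() if s.max()>8 else np.nan
def fit(lo,hi):
    P=[(r,col(r,lo,hi)) for r in list(range(12,92))+list(range(108,185))];P=np.array([p for p in P if p[1]==p[1]])
    W=ray("wrist",P,20)[:,:2]; vx,vy,x0,y0=cv2.fitLine(W.astype(np.float32),cv2.DIST_HUBER,0,.01,.01).ravel()
    print(len(P),"x@y=49",x0+(49-y0)*vx/vy,"yaw",-np.degrees(np.arctan(vx/vy))); return W
A=fit(293,314);B=fit(318,341)
P=[]
for c in list(range(276,298))+list(range(308,324))+list(range(336,356)):
    s=np.clip(th[92:108,c],8,None)-8
    if s.max()>8: P.append(((s*np.arange(92,108)).sum()/s.sum(),c))
C=ray("wrist",P,20)[:,:2];print("cross",np.polyfit(C[:,0],C[:,1],1),"y at x=634",np.polyval(np.polyfit(C[:,0],C[:,1],1),634))
print("end BL,BR near corner",ray("wrist",[[202,272],[204,358],[0,268]],20).round(1).tolist())
go((438,-150,150,5))
E
python3 f.py
```

```text
157 x@y=49 624.47943 yaw -5.373061
157 x@y=49 649.4853 yaw -5.3771453
cross [-9.10243183e-02  1.08394902e+02] y at x=634 50.6854841833721
end BL,BR near corner [[578.2, -58.0, 20.0], [676.6, -68.7, 20.0], [599.2, 146.3, 20.0]]
t 14.35 at [631.7 -30.9 225.4] q [-0.15  0.51  1.55 -0.    1.08 -0.07] w 94.9 gf 0.0 F [ 0.6 -0.4  0.2]
(438, -150, 150, 5) [-0.4492, -0.6106, 0.2512] [0.0001, 0.0001, -0.0543]
```

Request:
apply_moves(
  series=[
    {"rx": 0,"ry": 0,"rz": -0.055,"tx": -0.1,"ty": -0.15,"tz": 0,"hand": -1},
    {"rx": 0,"ry": 0,"rz": -0.055,"tx": -0.2,"ty": -0.3,"tz": 0.03,"hand": -1},
    {"rx": 0,"ry": 0,"rz": -0.055,"tx": -0.35,"ty": -0.45,"tz": 0.1,"hand": -1},
    {"rx": 0,"ry": 0,"rz": -0.055,"tx": -0.464,"ty": -0.61,"tz": 0.2,"hand": -1},
    {"rx": 0,"ry": 0,"rz": -0.055,"tx": -0.464,"ty": -0.61,"tz": 0.3,"hand": -1},
    {"rx": 0,"ry": 0,"rz": -0.055,"tx": -0.464,"ty": -0.61,"tz": 0.35,"hand": -1},
    {"rx": 0,"ry": 0,"rz": -0.055,"tx": -0.464,"ty": -0.61,"tz": 0.4,"hand": -1},
    {"rx": 0,"ry": 0,"rz": -0.055,"tx": -0.464,"ty": -0.61,"tz": 0.4,"hand": -1},
    {"rx": 0,"ry": 0,"rz": -0.055,"tx": -0.464,"ty": -0.61,"tz": 0.4,"hand": -1},
  ],
)

```text
clock: 15.48
ee_pos: [438.2, -154.7, 105.6]
orientation: [0.0, 0.675, 0.738, 0.0]
contact_force: [0.6, -0.3, 0.4]
gripper_width: 95.2
grip_force: 0.0
```

```bash
cat > e.py <<'E'
from h import *
go((438,-155,20.5,5))
w=ctrl.camera("wrist");cv2.imwrite("pics/w8.png",w)
for d in ctrl.trace("bar","wrist")[:2]:
  ys,xs=np.nonzero(d["pixels"]);W=ray("wrist",np.c_[ys,xs],8);print(round(d["confidence"],2),d["at"],rect("wrist",d["pixels"],8),W.max(0),W.min(0))
E
python3 e.py
```

```text
t 15.47 at [ 438.2 -154.7  105.6] q [-0.48  0.46  2.08 -0.    0.6  -0.57] w 95.2 gf 0.0 F [ 0.6 -0.3  0.4]
(438, -155, 20.5, 5) [-0.0009, -0.0011, 0.2838] [0.0002, 0.0002, 0.0007]
0.79 [176.2, 316.2] (array([ 437.7, -145.6]), array([ 23.5, 165.6]), 4.53) [455.32479197 -62.36316872   8.        ] [ 419.70660135 -228.42259669    8.        ]
```

View pics/w8.png

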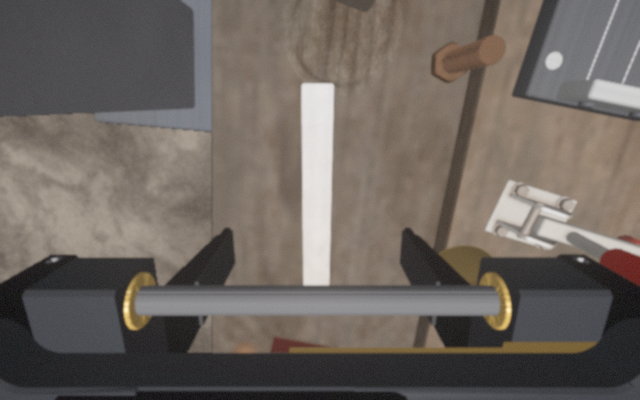

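Request:
apply_moves(
  series=[
    {"rx": 0,"ry": 0,"rz": 0,"tx": 0,"ty": 0,"tz": 0.15,"hand": -1},
    {"rx": 0,"ry": 0,"rz": 0,"tx": 0,"ty": 0,"tz": 0.25,"hand": -1},
    {"rx": 0,"ry": 0,"rz": 0,"tx": 0,"ty": 0,"tz": 0.275,"hand": -1},
    {"rx": 0,"ry": 0,"rz": 0,"tx": 0,"ty": 0,"tz": 0.275,"hand": -1},
    {"rx": 0,"ry": 0,"rz": 0,"tx": 0,"ty": 0,"tz": 0.275,"hand": -1},
  ],
)

```text
clock: 16.2
ee_pos: [438.5, -154.8, 23.6]
orientation: [0.001, 0.675, 0.738, 0.0]
contact_force: [-0.8, 0.1, 0.6]
gripper_width: 95.3
grip_force: 0.0
```

```bash
python3 -c "
from h import *
go((438,-155,20.5,5))"
```

```text
t 16.2 at [ 438.5 -154.8   23.6] q [-0.48  0.62  2.13 -0.    0.39 -0.57] w 95.3 gf 0.0 F [-0.8  0.1  0.6]
(438, -155, 20.5, 5) [-0.0004, -0.0016, 0.0105] [0.0005, 0.0003, 0.0006]
```

Lower about 2.5 mm more and grip.

Request:
apply_moves(
  series=[
    {"rx": 0,"ry": 0,"rz": 0,"tx": 0,"ty": 0,"tz": 0.008,"hand": -1},
    {"rx": 0,"ry": 0,"rz": 0,"tx": 0,"ty": 0,"tz": 0.008,"hand": -1},
    {"rx": 0,"ry": 0,"rz": 0,"tx": 0,"ty": 0,"tz": 0.008,"hand": 1},
    {"rx": 0,"ry": 0,"rz": 0,"tx": 0,"ty": 0,"tz": 0.008,"hand": 1},
    {"rx": 0,"ry": 0,"rz": 0,"tx": 0,"ty": 0,"tz": 0.008,"hand": 1},
    {"rx": 0,"ry": 0,"rz": 0,"tx": 0,"ty": 0,"tz": 0.008,"hand": 1},
    {"rx": 0,"ry": 0,"rz": 0,"tx": 0,"ty": 0,"tz": 0.008,"hand": 1},
    {"rx": 0,"ry": 0,"rz": 0,"tx": 0,"ty": 0,"tz": 0.008,"hand": 1},
    {"rx": 0,"ry": 0,"rz": 0,"tx": 0,"ty": 0,"tz": 0.008,"hand": 1},
    {"rx": 0,"ry": 0,"rz": 0,"tx": 0,"ty": 0,"tz": 0.008,"hand": 1},
  ],
  grip_force=50,
)

```text
clock: 17.45
ee_pos: [438.0, -154.6, 20.2]
orientation: [0.0, 0.675, 0.738, -0.0]
contact_force: [0.1, 0.4, 0.2]
gripper_width: 23.2
grip_force: 50.0
```

```bash
python3 -c "
from h import *
go((438,-155,150,5),(637,50.5,150,-5.4))"
```

```text
t 17.45 at [ 438.  -154.6   20.2] q [-0.48  0.63  2.13 -0.    0.38 -0.57] w 23.2 gf 50.0 F [0.1 0.4 0.2]
(438, -155, 150, 5) [-0.0013, -0.0001, -0.4328] [-0.0, 0.0, 0.0006]
(637, 50.5, 150, -5.4) [0.6219, 0.7216, -0.4328] [-0.0, 0.0, 0.0584]
```

Request:
apply_moves(
  series=[
    {"rx": 0,"ry": 0,"rz": 0,"tx": 0,"ty": 0,"tz": -0.08,"hand": 1},
    {"rx": 0,"ry": 0,"rz": 0,"tx": 0,"ty": 0,"tz": -0.2,"hand": 1},
    {"rx": 0,"ry": 0,"rz": 0,"tx": 0,"ty": 0,"tz": -0.33,"hand": 1},
    {"rx": 0,"ry": 0,"rz": 0,"tx": 0,"ty": 0,"tz": -0.43,"hand": 1},
    {"rx": 0,"ry": 0,"rz": 0.01,"tx": 0.08,"ty": 0.09,"tz": -0.43,"hand": 1},
    {"rx": 0,"ry": 0,"rz": 0.02,"tx": 0.18,"ty": 0.21,"tz": -0.43,"hand": 1},
    {"rx": 0,"ry": 0,"rz": 0.035,"tx": 0.28,"ty": 0.33,"tz": -0.43,"hand": 1},
    {"rx": 0,"ry": 0,"rz": 0.045,"tx": 0.38,"ty": 0.45,"tz": -0.43,"hand": 1},
    {"rx": 0,"ry": 0,"rz": 0.0584,"tx": 0.48,"ty": 0.56,"tz": -0.43,"hand": 1},
    {"rx": 0,"ry": 0,"rz": 0.0584,"tx": 0.57,"ty": 0.66,"tz": -0.43,"hand": 1},
    {"rx": 0,"ry": 0,"rz": 0.0584,"tx": 0.622,"ty": 0.7216,"tz": -0.43,"hand": 1},
    {"rx": 0,"ry": 0,"rz": 0.0584,"tx": 0.622,"ty": 0.7216,"tz": -0.43,"hand": 1},
  ],
)

```text
clock: 18.95
ee_pos: [637.2, 51.7, 148.2]
orientation: [-0.0, 0.739, 0.674, -0.0]
contact_force: [-1.7, -0.6, -4.2]
gripper_width: 23.7
grip_force: 50.0
```

```bash
cat > e.py <<'E'
from h import *
go((637,50.5,85,-5.4))
w=ctrl.camera("wrist");cv2.imwrite("pics/w9.png",w)
for d in ctrl.trace("bar","wrist")[:2]:
  ys,xs=np.nonzero(d["pixels"]);W=ray("wrist",np.c_[ys,xs],state()[0]["ee_pos"][2]-12);print(round(d["confidence"],2),d["at"],rect("wrist",d["pixels"],state()[0]["ee_pos"][2]-12),W.max(0),W.min(0))
E
python3 e.py
```

```text
t 18.95 at [637.2  51.7 148.2] q [-0.02  0.6   1.61  0.    0.93  0.07] w 23.7 gf 50.0 F [-1.7 -0.6 -4.2]
(637, 50.5, 85, -5.4) [-0.0041, -0.0001, 0.2108] [-0.0003, 0.0, 0.0005]
0.71 [186.1, 316.6] (array([640.2,  85.8]), array([ 24.4, 113.7]), -5.38) [656.69376314 142.80980447 136.50137755] [619.93770052 -13.13211347 136.50137755]
0.53 [154.5, 250.8] (array([608.7, 105. ]), array([5.1, 8.2]), -8.29) [611.55080178 109.01132413 136.50137755] [605.92523882 100.8723524  136.50137755]
```

View pics/w9.png

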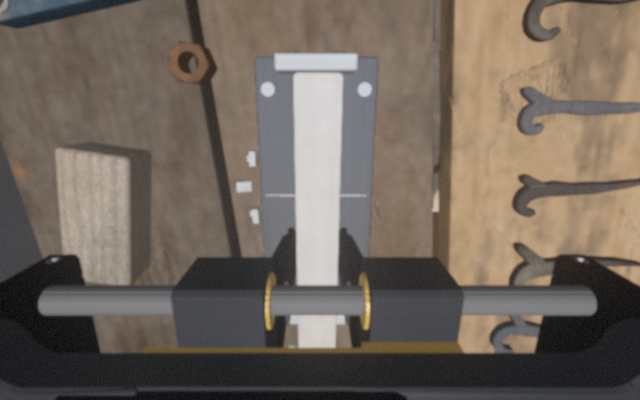

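Request:
apply_moves(
  series=[
    {"rx": 0,"ry": 0,"rz": 0,"tx": 0,"ty": 0,"tz": 0.07,"hand": 1},
    {"rx": 0,"ry": 0,"rz": 0,"tx": 0,"ty": 0,"tz": 0.15,"hand": 1},
    {"rx": 0,"ry": 0,"rz": 0,"tx": 0,"ty": 0,"tz": 0.2,"hand": 1},
    {"rx": 0,"ry": 0,"rz": 0,"tx": 0,"ty": 0,"tz": 0.21,"hand": 1},
    {"rx": 0,"ry": 0,"rz": 0,"tx": 0,"ty": 0,"tz": 0.21,"hand": 1},
    {"rx": 0,"ry": 0,"rz": 0,"tx": 0,"ty": 0,"tz": 0.21,"hand": 1},
  ],
)

```text
clock: 19.8
ee_pos: [637.3, 50.5, 87.0]
orientation: [0.0, 0.74, 0.673, 0.0]
contact_force: [-0.5, -0.1, -2.9]
gripper_width: 23.6
grip_force: 50.0
```

```bash
cat > e.py <<'E'
from h import *
go((637,51.3,50.5,-5.4))
w=ctrl.camera("wrist");cv2.imwrite("pics/w10.png",cv2.resize(w[:260,180:460],(784,728))[:600])
h=state()[0]["ee_pos"][2]
for d in ctrl.trace("bar","wrist")[:1]:
  ys,xs=np.nonzero(d["pixels"]);print(round(d["confidence"],2),d["at"],rect("wrist",d["pixels"],h-12.2),"end row",ys.min())
  k=ys<ys.min()+3; e=ray("wrist",[[ys.min(),xs[k].mean()]],h-12.2);print("bar end",e)
t=R.from_euler("z",-5.4,degrees=True).as_matrix()
for z in(20,50): print("stop inner edge px at z",z,proj("wrist",np.array([637,50.5,z])+t@np.array([0,101.5,0])))
E
python3 e.py
```

```text
t 19.8 at [637.3  50.5  87. ] q [-0.02  0.68  1.65 -0.    0.81  0.07] w 23.6 gf 50.0 F [-0.5 -0.1 -2.9]
(637, 51.3, 50.5, -5.4) [0.0026, -0.0015, 0.1216] [0.0004, 0.0, -0.0]
0.62 [185.0, 318.3] (array([641.3,  86.2]), array([ 24.4, 113.1]), -5.51) end row 71
bar end [[646.73593841 142.51105424  74.72375725]]
stop inner edge px at z 20 [[316.0969599   63.85065453]]
stop inner edge px at z 50 [[316.07993314  57.4113039 ]]
```

View pics/w10.png

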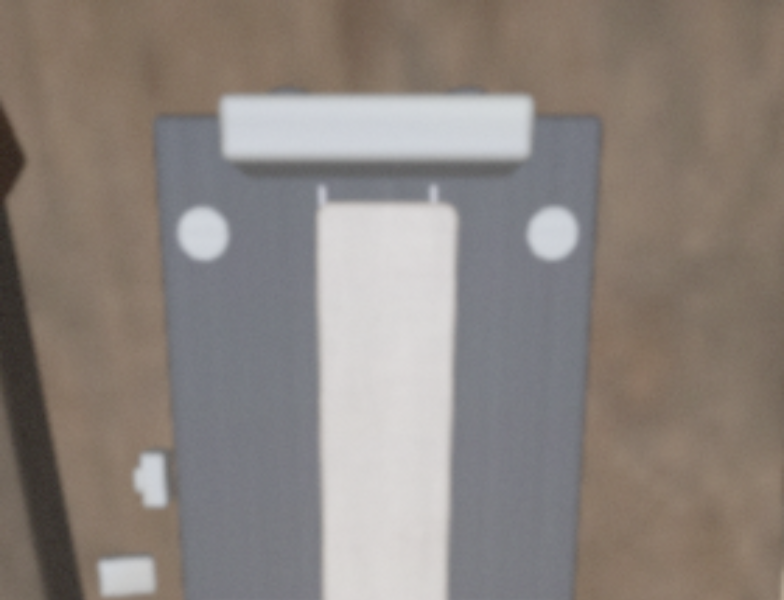

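Request:
apply_moves(
  series=[
    {"rx": 0,"ry": 0,"rz": 0,"tx": 0,"ty": -0.003,"tz": 0.03,"hand": 1},
    {"rx": 0,"ry": 0,"rz": 0,"tx": 0,"ty": -0.003,"tz": 0.06,"hand": 1},
    {"rx": 0,"ry": 0,"rz": 0,"tx": 0,"ty": -0.003,"tz": 0.09,"hand": 1},
    {"rx": 0,"ry": 0,"rz": 0,"tx": 0,"ty": -0.003,"tz": 0.108,"hand": 1},
    {"rx": 0,"ry": 0,"rz": 0,"tx": 0,"ty": -0.003,"tz": 0.118,"hand": 1},
    {"rx": 0,"ry": 0,"rz": 0,"tx": 0,"ty": -0.003,"tz": 0.118,"hand": 1},
    {"rx": 0,"ry": 0,"rz": 0,"tx": 0,"ty": -0.003,"tz": 0.118,"hand": 1},
    {"rx": 0,"ry": 0,"rz": 0,"tx": 0,"ty": -0.003,"tz": 0.118,"hand": 1},
    {"rx": 0,"ry": 0,"rz": 0,"tx": 0,"ty": -0.003,"tz": 0.118,"hand": 1},
    {"rx": 0,"ry": 0,"rz": 0,"tx": 0,"ty": -0.003,"tz": 0.118,"hand": 1},
  ],
)

```text
clock: 21.15
ee_pos: [636.1, 50.6, 50.8]
orientation: [0.0, 0.74, 0.673, 0.0]
contact_force: [-0.4, -0.1, -3.5]
gripper_width: 23.6
grip_force: 50.0
```

```bash
cat > e.py <<'E'
from h import *
go((637,51.3,50.5,-5.4))
w=ctrl.camera("wrist");cv2.imwrite("pics/w11.png",w)
h=state()[0]["ee_pos"][2]
for d in ctrl.trace("bar","wrist")[:1]:
  ys,xs=np.nonzero(d["pixels"]);print(round(d["confidence"],2),rect("wrist",d["pixels"],h-12.2))
  k=ys<ys.min()+3; e=ray("wrist",[[ys.min(),xs[k].mean()]],h-12.2);print("bar end",e)
for n in("chip1","block"):
  for d in ctrl.trace(n,"wrist")[:3]: print(n,rect("wrist",d["pixels"],8 if n=="chip1" else 43))
E
python3 e.py
```

```text
t 21.15 at [636.1  50.6  50.8] q [-0.02  0.72  1.68 -0.    0.74  0.07] w 23.6 gf 50.0 F [-0.4 -0.1 -3.5]
(637, 51.3, 50.5, -5.4) [0.0026, 0.0027, 0.0011] [0.0, 0.0, -0.0]
0.78 (array([640. ,  85.7]), array([ 24.4, 113.6]), -5.89)
bar end [[645.44352334 142.16211     38.58387197]]
chip1 (array([570.7,  62.7]), array([11.4, 15.4]), 88.37)
chip1 (array([582. ,  87.8]), array([10. , 15.1]), -5.38)
chip1 (array([577.9,  39.7]), array([5.7, 8.8]), 84.6)
block (array([493.5,  78. ]), array([41.3, 73.3]), -20.59)
```

```bash
python3 -c "
from h import *
print(ctrl.finish_job())"
```

```text
the job is handed in; nothing more can be done
None
```

I handed the job in at about 21 s of the 66 s allowed; no verdict came back. By the last camera and arm readings, the three chips are on the bench off the near edge, the block is flat where it was, and the bar is gripped about 10 mm above the plate, within about 1–2 mm of centre and 0.5° of the lines.

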